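Turn the vial carousel past the label reader

TASK

Have two samples read: with a fingertip, push gently on the arms of the small carousel to turn it until the white-capped vial stands in front of the reader, at the tip of the red pointer, and leave it standing still there for two seconds; then push the carousel round until the black-capped vial stands there instead, and take the hand away. Only push the arms, never pinch them; do not touch, lift or tip the vials, which stay upright in their cups, and leave the dropper bottle and the timer where they are.

Things in the scene. Friction and masses are not known exactly. Their poses are not given: they have to be found in the camera images.
- stand: Fixed stand: dark round foot 164 mm across, 12 mm high; origin on the worktop at the foot's centre, on the carousel's upright axis, z up. Its +x points from the axis to the label reader, a white box 55 x 80 mm, 75 mm high, whose black window face lies 108 mm from the axis. On the reader lies a red cone, up to 92 mm high, pointing back to the axis, tip 100 mm from it.
- reading_spot (a point): The place where a vial is read: fixed in the stand, 55 mm from its axis along the stand's +x, straight inside the tip of the red pointer, 50 mm above the worktop.
- carousel: Turning carousel; origin on its axis, under its aluminium disc (158 mm across), 12.5 mm above the worktop, z up. Three blue cups 55 mm from the axis at 0, 120, 240 degrees from its x axis; three arms at 60, 180, 300 degrees on a grey column (head 32 mm across, top 122 mm above the worktop). Turns both ways (stops after two turns), takes 0.12 N m, does not coast, stays where left.
- spoke_end_1 (a point): Centre of the black ball (16 mm across) at the end of the carousel's arm at 60 degrees, 95 mm from the axis and 110 mm above the worktop. Each arm is a level, radial steel bar 10 mm thick from the column to its ball; about 1.5 N near its end turns the carousel.
- spoke_end_2 (a point): The same for the arm at 180 degrees.
- spoke_end_3 (a point): The same for the arm at 300 degrees.
- vial_white: Glass vial with white cap, 27 mm across and 62 mm high, loose and upright in one of the cups (any of the three); origin at the centre of its underside, z up along the vial. Its top is 85 mm above the worktop, 20 mm below the underside of the arms.
- vial_black: Glass vial with black cap, same size, origin and height, in another cup.
- vial_red: Glass vial with red cap, same size, origin and height, in the remaining cup; it need not be read.
- dropper: Amber dropper bottle, 38 mm across, 106 mm high, loose on the worktop beside the carousel; origin at the centre of its underside. To be left alone.
- lab_timer: White kitchen-style lab timer, 58 x 66 x 19 mm, loose on the worktop on the carousel's other side; origin at the centre of its underside. To be left alone.
Things that resemble listed ones, but are neither listed nor needed, are in the scene too. Of the things like the vial_red, leave any that is blue or turquoise; of the rest the larger one is meant.

How it is judged:
By the outcome, as a careful person would: the job done as asked, in the order asked, and still so for the second after the job is handed in, with the robot touching nothing.
It also fails if it takes over 72 s, if anything falls off the work surface, if the arm or the gripper's body presses on something with over 40 N, if the wrist force passes 120 N, or if a joint passes its speed limit or range.

ROBOT

A 6-joint arm with a two-finger parallel gripper is mounted at the origin on a cart in front of the work surface, level with it; the furniture and walls round the work are solid. World frame = base frame: x ahead of the robot, y to its left, z up, the work surface at z = 0. Lengths are in m, angles in rad, forces in N, time in s.
With the tool pointing down it reaches from about 0.35 to 0.8 m from the base axis. Payload 7.3 kg.
Tool frame: the origin (TCP) lies on the mounting face of the last link; the fingertips stand 173 mm ahead of it and the grasp point (between the pads) lies 155 mm ahead of it; x points along the fingers, z is the direction in which the jaws open and shut, and the axes are right-handed (so a half turn about x gives the same grasp; the last joint's range is limited). The gripper opens to 85 mm and grips with 20 to 120 N. Pads are 22 mm wide; open, the fingers measure 114 mm over their backs; the gripper's body (76 mm by 85 mm) begins 54 mm behind the grasp point. The pads swing forward as they close: fully open they stand 13 mm farther back than shut.
Start: joints at [-1.462, 0.342, 1.524, -0, 1.275, -0.146], TCP at [0.132, -0.508, 0.405] pointing down, gripper open.
Joint ranges: [-2.53, 2.53], [-0.77, 2.02], [0.04, 2.7], [-1, 4.14], [0.28, 2.66], [-3.11, 3.11]. Speed limits (rad/s): [2.57, 2.57, 3.14, 3.14, 3.14, 3.14].

INTERFACE

Orientations are given as a rotation vector (axis times angle).
In Python, from bench import telemetry, eyes, ticket gives the robot as it stands.
- The arm moves only by the tool carry_out, never from a script. Its argument "steps" is a list of rows, each an object with "angular": the turn, a rotation vector about the tool's x, y, z in rad, a list of three; "xyz": the shift along the tool's x, y, z in cm, a list of three; "jaw": the opening, from -1 (shut) to 1 (fully open). In form: [{"angular": [ax, ay, az], "xyz": [tx, ty, tz], "jaw": jaw}, ...]. A call has 1 to 10 rows; each row is the pose to reach, as a shift and turn from the pose commanded when the call began, along the tool's axes at that moment; what a row does not reach only later rows make up. A row lasts 1/8 s, in which the tool goes at most 62.5 mm and 10.7 degrees, less where a joint would pass 70% of its speed; a pose out of reach is approached as far as the arm can. A call with a gripper value outside its range is refused whole. The fingers move at their own pace and stop on an object; "grip_force" is the grip in N (left out, the last holds). Time passes only in rows, so rows that repeat a pose let the fingers close. It gives the time, the measured TCP pose, the force and the opening at its end, in the units of the state.
- telemetry.read_state(): the state, without advancing time (a new reading comes with each control period).
- eyes.read_camera(name): name is "side" or "top"; returns the picture (420x560x3 uint8, blue, green, red); there is no depth.
- eyes.camera_params(name): a dict with "camera_matrix" (3x3 intrinsics, pixels), "k1" (the pictures are not rectified: a ray, as slopes to the right and down, at radius r is drawn at 1 + k1 r^2 times it, then the intrinsics apply), "world_to_cam" (4x4, takes a point from world to camera coordinates). Camera axes: x right, y down, z forward; pixel columns grow to the right and rows downward; lengths in m; the calibration is good to about 2 mm. A picture is of the moment at which its call begins. camera_params takes no time and is no camera call.
- ticket.sign_off(): hands the job in, once; it reports no verdict.
Trained networks look in the newest picture that a camera, given by its name, has taken for a name from the list of things; names that differ only in an ending like _2 or _b are one class to them, and where a whole thing is asked for, a point or a joint stands for the part that bears it (a point fixed in the world has none). Each returns a list of dicts, best first, with "conf" (0 to 1); they miss things now and then, are a little off and sometimes report something else, mostly with a low value. They report only what shows in the picture. A call takes as long as a camera call. They do not tell look-alikes from the thing itself.
- eyes.masks_of(thing, camera): "mask" (420x560 bool, what is visible of it) and "uv" ([column, row] in pixels, amid what is visible of it).
The state is a dict: "clock": time; "q": joint angles; "joint_vel": joint speeds; "tau": joint torques, N m; "position": TCP position; "orientation": TCP orientation; "force": force on the tool from outside, world axes, zero at the start; "ft_torque": the same for the moment, N m; "finger_gap": opening from 0.0 (shut) to 1.0 (fully open).
Only numpy, scipy, OpenCV 4.12 (cv2) and the standard library are available. Lean on these libraries where they do the work, as an engineer would, in place of code of your own. Each camera call takes 0.05 s, during which the arm holds its last target.

## Working session

There is one attempt and no reset: what is moved stays moved. The work goes in short steps, Python scripts to look and compute and a tool call to move; the robot and the scene stay as the last step left them, time stands still between calls to the robot, and variables do not carry over. Pictures are saved under pics/ and viewed, and the job is handed in when it is done.

Besides the shell and the picture viewer there is one more tool, called in YAML: its name, and indented under it one key for each argument. carry_out: Moves the arm, as the interface text tells. Its arguments: {"type":"object","properties":{"steps":{"type":"array"},"grip_force":{"type":"number"}},"required":["steps"]}

```bash
mkdir -p pics
python3 - <<'E'
from bench import telemetry, eyes
import cv2
s=telemetry.read_state(); print(s)
for n in("side","top"):
    cv2.imwrite(f"pics/{n}0.png",eyes.read_camera(n)); print(n,eyes.camera_params(n))
E
```

```text
{'clock': 0.0, 'q': array([-1.46202894e+00,  3.42725644e-01,  1.52502023e+00,  4.05928917e-06,
        1.27536955e+00, -1.46009962e-01]), 'joint_vel': array([ 0.00112012,  0.00157073,  0.00066402,  0.00015613, -0.00152625,
        0.00046844]), 'tau': array([ 3.16396632e-03, -4.33666670e+01, -2.46011657e+01,  3.22942014e-05,
        7.68832950e-03, -3.69603833e-05]), 'position': array([ 0.13231829, -0.50791596,  0.40402311]), 'orientation': array([ 1.02056588,  1.3200935 , -1.01873293]), 'force': array([-0.15403481,  0.08987174, -0.62246162]), 'ft_torque': array([ 0.04463749, -0.03797712,  0.01517749]), 'finger_gap': 1.0013271788527633}
side {'camera_matrix': array([[457.60065292,   0.        , 275.44952845],
       [  0.        , 457.60065292, 211.4503111 ],
       [  0.        ,   0.        ,   1.        ]]), 'k1': 0.026890311908024243, 'world_to_cam': array([[ 0.96129553, -0.27517427,  0.0137848 , -0.47409937],
       [-0.11732095, -0.45409328, -0.88319595,  0.14185935],
       [ 0.24929238,  0.84739508, -0.46880154,  0.85342618],
       [ 0.        ,  0.        ,  0.        ,  1.        ]])}
top {'camera_matrix': array([[515.41242809,   0.        , 280.78954519],
       [  0.        , 515.41242809, 209.21883883],
       [  0.        ,   0.        ,   1.        ]]), 'k1': -0.1069688514641291, 'world_to_cam': array([[ 0.01165052, -0.99976193,  0.01844847,  0.01304571],
       [-0.9908969 , -0.01401789, -0.13389114,  0.50448461],
       [ 0.13411787, -0.01672063, -0.99082431,  1.23345483],
       [ 0.        ,  0.        ,  0.        ,  1.        ]])}
```

View pics/side0.png

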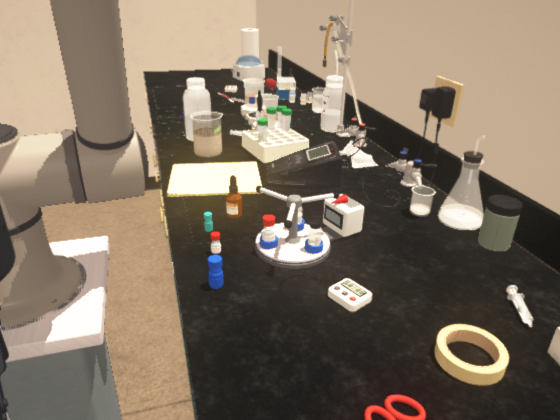

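View pics/top0.png

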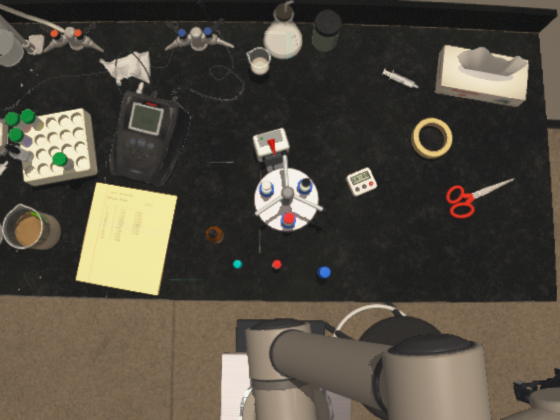

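The top view shows the carousel near (287,199), with the white cap at (267,188), black at (305,185) and red at (289,218). The loose caps at (237,264), (277,265) and (324,272) are look-alikes, and the reader is at (271,145).

```bash
cat > h.py <<'E'
import numpy as np, cv2
from bench import telemetry, eyes
def P(n):
    p=eyes.camera_params(n); return p["camera_matrix"],p["k1"],p["world_to_cam"]
def proj(n,X):
    K,k,T=P(n); X=np.atleast_2d(X).astype(float); r,_=cv2.Rodrigues(T[:3,:3])
    return cv2.projectPoints(X,r,T[:3,3],K,np.array([k,0,0,0.]))[0][:,0]
def unproj(n,uv,z):
    K,k,T=P(n); u=cv2.undistortPointsIter(np.array([[uv]],float),K,np.array([k,0,0,0.]),None,None,(3,50,1e-10))[0,0]
    d=T[:3,:3].T@np.array([u[0],u[1],1]); c=-T[:3,:3].T@T[:3,3]
    return c+d*(z-c[2])/d[2]
def crop(n,img,x0,y0,x1,y1,f,name):
    cv2.imwrite(name,cv2.resize(img[y0:y1,x0:x1],None,fx=f,fy=f,interpolation=cv2.INTER_CUBIC))
E
python3 - <<'E'
from h import *
t=cv2.imread("pics/top0.png"); s=cv2.imread("pics/side0.png")
crop("top",t,235,120,335,240,5,"pics/t0c.png"); crop("side",s,240,170,380,270,5,"pics/s0c.png")
for z,uv in((.0125,(287,199)),(.085,(267,187)),(.085,(305,184)),(.085,(289,218)),(.12,(288,193))): print(uv,unproj("top",uv,z).round(4))
E
```

```text
(287, 199) [0.5332 0.0039 0.0125]
(267, 187) [0.5501 0.0537 0.085 ]
(305, 184) [ 0.5587 -0.0364  0.085 ]
(289, 218) [0.4768 0.0008 0.085 ]
(288, 193) [0.5305 0.0049 0.12  ]
```

View pics/t0c.png

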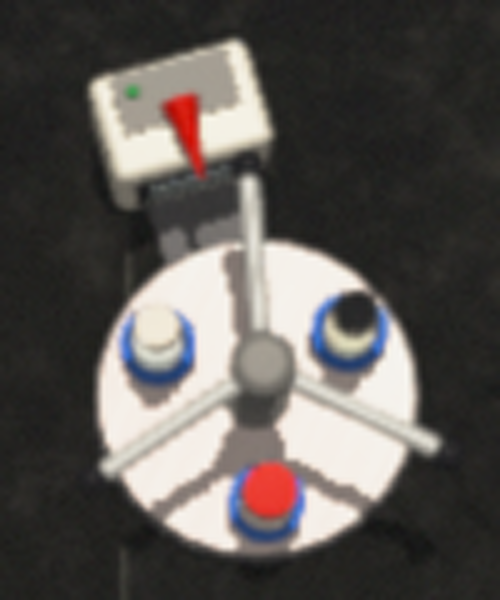

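View pics/s0c.png

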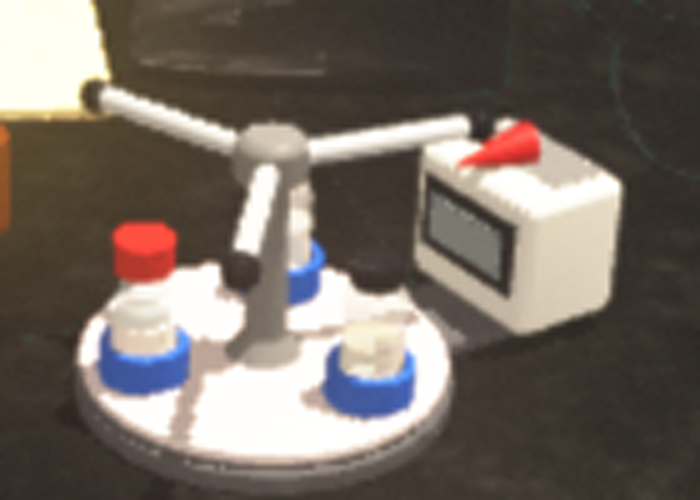

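```bash
cat > fit.py <<'E'
from h import *
from scipy.optimize import least_squares
def model(ax,ay,yaw,th,items):
    out=[]
    for n,kind,r,ang,z,fr,uv in items:
        a=(th if fr=='c' else yaw)+np.radians(ang)
        out.append((proj(n,[ax+r*np.cos(a),ay+r*np.sin(a),z])[0]-uv))
    return np.array(out)
def T(x,y): return (235+x/5-.4,120+y/5-.4)
def S(x,y): return (240+x/5-.4,170+y/5-.4)
E
python3 - <<'E'
from fit import *
# vial angle: w=0, black -> clockwise -120 ; red +120 (relative to white)
I=[("top","w",.055,0,.085,'c',T(158,325)),("top","b",.055,-120,.085,'c',T(356,312)),("top","r",.055,120,.085,'c',T(271,488)),
("top","head",0,0,.122,'c',T(265,360)),("top","tip",.1,0,.0835,'s',T(202,180)),("top","disc",0,0,.0165,'c',T(258,398)),
("top","arm",.095,-60,.11,'c',T(249,170)),("top","arm",.095,180,.11,'c',T(450,452)),("top","arm",.095,60,.11,'c',T(98,470)),
("side","r",.055,120,.085,'c',S(145,235)),("side","b",.055,-120,.085,'c',S(377,272)),("side","head",0,0,.122,'c',S(272,138)),
("side","e",.095,-60,.11,'c',S(484,125)),("side","e",.095,180,.11,'c',S(240,270)),("side","e",.095,60,.11,'c',S(95,95)),("side","tip",.1,0,.0835,'s',S(458,165))]
f=lambda p:model(*p,I).ravel()
r=least_squares(f,[.53,.004,.3,.9],loss='soft_l1')
print(r.x, np.degrees(r.x[2:])); 
for i,e in zip(I,model(*r.x,I)): print(i[0],i[1],i[3],e.round(1))
E
```

```text
[0.53274404 0.00555683 0.29873032 1.13067017] [17.11598662 64.78262892]
top w 0 [ 0.2 -0.1]
top b -120 [ 0.5 -0.2]
top r 120 [0.1 0.3]
top head 0 [0.1 0.3]
top tip 0 [ 0.3 -0.5]
top disc 0 [ 0.2 -0.3]
top arm -60 [ 0.2 -0.7]
top arm 180 [-0.1  0.6]
top arm 60 [-0.7  1.9]
side r 120 [ 0.1 -0.1]
side b -120 [ 0.4 -3.3]
side head 0 [ 0.2 -0.9]
side e -60 [-1.1  0.3]
side e 180 [0.  0.4]
side e 60 [0.4 0.1]
side tip 0 [-0.2 -1. ]
```

Run:
```python
from fit import *
a=np.array([.53274,.00556])
def U(x,y,z): return unproj("top",T(x,y),z)[:2]
for nm,p,q,z in(("back",(92,82),(240,40),.075),("front",(115,180),(270,135),.075),("cone",(202,180),(181,98),.0835)):
    P1,P2=U(*p,z),U(*q,z); d=P2-P1; print(nm,P1,P2,np.linalg.norm(d),np.degrees(np.arctan2(d[1],d[0])))
fc=(U(92,82,.075)+U(240,40,.075)+U(115,180,.075)+U(270,135,.075))/4-a; print("box",np.linalg.norm(fc),np.degrees(np.arctan2(fc[1],fc[0])))
tp=U(202,180,.0835)-a; print("tip",np.linalg.norm(tp),np.degrees(np.arctan2(tp[1],tp[0])))
print("dropper",unproj("top",(214,235),.08),unproj("side",(234,180),.106))
print("timer",unproj("top",(362,181),.019))
s=telemetry.read_state(); R=cv2.Rodrigues(s["orientation"])[0]; print(R.round(3))
for th in (64.78,17.1,137.1):
  x=[(a[0]+.095*np.cos(np.radians(th+k)),a[1]+.095*np.sin(np.radians(th+k)),.11) for k in(60,180,300)]
  print(th,np.round(x,3).tolist())
img=cv2.imread("pics/top0.png"); crop("top",img,190,190,250,280,6,"pics/drop.png")
for n in("top","side"):
  m=eyes.read_camera(n)
  for nm in("stand","dropper","vial_white","vial_black"):
    for d in eyes.masks_of(nm,n)[:3]: print(n,nm,d["conf"],d["uv"])
```

```text
back [0.67714346 0.08982054] [0.6994569  0.01817071] 0.07504390412871932 -72.70218748879529
front [0.6284727 0.0777333] [0.65202407 0.00310627] 0.07825509866001168 -72.48495035496276
cone [0.62705956 0.03578037] [0.66745176 0.04644488] 0.04177633174993744 14.789962166329106
box 0.13797028173864648 17.569351804353435
tip 0.09904266743499167 17.7656682321435
dropper [0.43462629 0.17668876 0.08      ] [0.43683106 0.1507892  0.106     ]
timer [ 0.58096654 -0.18463762  0.019     ]
[[-0.     0.968  0.252]
 [ 0.001  0.252 -0.968]
 [-1.     0.    -0.001]]
64.78 [[0.479, 0.084, 0.11], [0.492, -0.08, 0.11], [0.627, 0.013, 0.11]]
17.1 [[0.554, 0.098, 0.11], [0.442, -0.022, 0.11], [0.602, -0.059, 0.11]]
137.1 [[0.442, -0.022, 0.11], [0.602, -0.059, 0.11], [0.554, 0.098, 0.11]]
top stand 0.78 [271.6, 146.5]
top stand 0.74 [285.0, 199.7]
top dropper 0.56 [213.9, 235.7]
top vial_white 0.59 [266.9, 184.1]
top vial_black 0.61 [307.7, 185.5]
side stand 0.73 [292.4, 239.1]
side stand 0.67 [333.6, 222.3]
side dropper 0.73 [348.9, 295.9]
side dropper 0.68 [232.9, 201.2]
side vial_black 0.72 [313.9, 235.8]
```

View pics/drop.png

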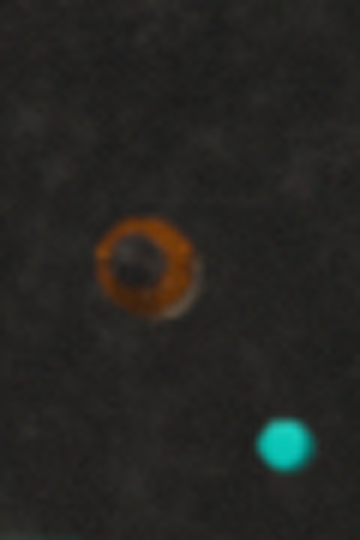

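```bash
cat > plan.py <<'E'
from h import *
from scipy.spatial.transform import Rotation as Ro
A=np.array([.5327,.0056])
L=.173
def target(phi,d,r,tz):
    """finger centre at radius r along arm phi(deg), offset d CCW; tool z = -radial, x down"""
    p=np.radians(phi); u=np.array([np.cos(p),np.sin(p)]); t=np.array([-u[1],u[0]])
    f=A+r*u+d*t; z=-np.array([*u,0]); x=np.array([0,0,-1.]); y=np.cross(z,x)
    return np.array([*f,tz+L]),np.column_stack([x,y,z])
def rows(ts,base=None):
    s=telemetry.read_state(); p0=s["position"]; R0=cv2.Rodrigues(s["orientation"])[0]
    for t in ts:
        p,R=target(*t); 
        sh=R0.T@(p-p0)*100; w=Ro.from_matrix(R0.T@R).as_rotvec()
        print(t,"xyz",sh.round(2).tolist(),"ang",w.round(3).tolist())
    print(s["clock"],p0.round(4),s["force"].round(2),s["finger_gap"])
E
python3 -c "
from plan import *
rows([(-115.2,32,.068,.2) if 0 else (-115.2,.034,.068,.2)])"
```

```text
(-115.2, 0.034, 0.068, 0.2) xyz [3.17, 49.95, -32.22] ang [-2.447, 0.0, 0.0]
0.6 [ 0.1323 -0.5081  0.4047] [ 0.14 -0.35 -0.02] 0.999185575530687
```

carry_out:
  steps:
    - {"angular": [-0.18,0,0],"xyz": [0,4,-2.5],"jaw": -1}
    - {"angular": [-0.36,0,0],"xyz": [0,8,-5],"jaw": -1}
    - {"angular": [-0.54,0,0],"xyz": [0,12,-7.5],"jaw": -1}
    - {"angular": [-0.72,0,0],"xyz": [0,16,-10],"jaw": -1}
    - {"angular": [-0.9,0,0],"xyz": [0,20,-12.5],"jaw": -1}
    - {"angular": [-1.08,0,0],"xyz": [0,24,-15],"jaw": -1}
    - {"angular": [-1.26,0,0],"xyz": [0,28,-17.5],"jaw": -1}
    - {"angular": [-1.44,0,0],"xyz": [0,32,-20.5],"jaw": -1}
    - {"angular": [-1.62,0,0],"xyz": [0,36,-23],"jaw": -1}
    - {"angular": [-1.8,0,0],"xyz": [0,40,-25.5],"jaw": -1}
  grip_force: 20

```text
clock: 1.85
position: [0.4561, -0.1591, 0.4049]
orientation: [-0.385, 1.536, 0.384]
force: [-0.2, -0.9, -0.6]
finger_gap: -0.004
```

```bash
python3 -c "
from plan import *
rows([(-115.2,.034,.068,.2),(-115.2,.034,.068,.15)])"
```

```text
(-115.2, 0.034, 0.068, 0.2) xyz [3.19, 4.14, 11.1] ang [-0.641, -0.0, 0.001]
(-115.2, 0.034, 0.068, 0.15) xyz [8.19, 4.14, 11.1] ang [-0.641, -0.0, 0.001]
1.85 [ 0.4561 -0.1591  0.4049] [-0.22 -0.91 -0.58] -0.0038063827981483778
```

carry_out:
  steps:
    - {"angular": [-0.16,0,0],"xyz": [0,1,2.8],"jaw": -1}
    - {"angular": [-0.32,0,0],"xyz": [0,2.1,5.5],"jaw": -1}
    - {"angular": [-0.48,0,0],"xyz": [0,3.1,8.3],"jaw": -1}
    - {"angular": [-0.641,0,0],"xyz": [1,4.14,11.1],"jaw": -1}
    - {"angular": [-0.641,0,0],"xyz": [4,4.14,11.1],"jaw": -1}
    - {"angular": [-0.641,0,0],"xyz": [8.2,4.14,11.1],"jaw": -1}
    - {"angular": [-0.641,0,0],"xyz": [8.2,4.14,11.1],"jaw": -1}

```text
clock: 2.72
position: [0.5333, -0.0719, 0.3202]
orientation: [-0.872, 1.392, 0.88]
force: [-0.1, 0.0, 1.4]
finger_gap: 0.004
```

Run:
```python
from plan import *
rows([(-115.2,.034,.068,.098)])
s=eyes.read_camera("side"); t=eyes.read_camera("top")
S=telemetry.read_state(); R=cv2.Rodrigues(S["orientation"])[0]
for n,im in(("side",s),("top",t)):
    for Lx in(.155,.173,.186): print(n,Lx,proj(n,S["position"]+R[:,0]*Lx))
crop("s",s,230,120,370,270,4,"pics/s1.png"); crop("t",t,220,110,360,260,4,"pics/t1.png")
```

```text
(-115.2, 0.034, 0.068, 0.098) xyz [4.92, -0.07, 0.19] ang [-0.006, -0.001, -0.007]
2.725 [ 0.5333 -0.0719  0.3202] [-0.11  0.03  1.43] 0.003898590710327944
side 0.155 [[309.02600741 191.44200649]]
side 0.173 [[308.5683895  200.15284874]]
side 0.186 [[308.24387695 206.33734499]]
top 0.155 [[323.60224513 188.03527053]]
top 0.173 [[322.79898929 189.42723862]]
top 0.186 [[322.23399158 190.40626087]]
```

View pics/s1.png

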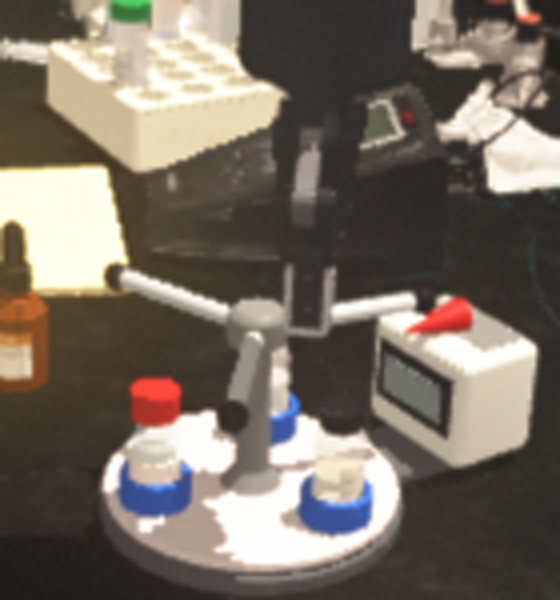

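View pics/t1.png

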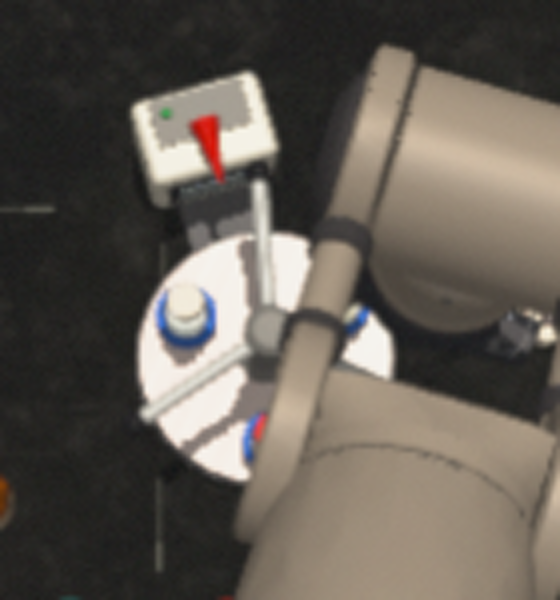

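The side view shows the shut fingertip at (307,203), about where the 173 mm length predicts. It sits beside the near arm (ball at (288,223)), so I'll lower it in that gap.

carry_out:
  steps:
    - {"angular": [0,0,0],"xyz": [1.5,0,0],"jaw": -1}
    - {"angular": [0,0,0],"xyz": [3,0,0],"jaw": -1}
    - {"angular": [0,0,0],"xyz": [4.5,0,0],"jaw": -1}
    - {"angular": [0,0,0],"xyz": [5,0,0],"jaw": -1}
    - {"angular": [0,0,0],"xyz": [5,0,0],"jaw": -1}
    - {"angular": [0,0,0],"xyz": [5,0,0],"jaw": -1}

```text
clock: 3.58
position: [0.5344, -0.0722, 0.2731]
orientation: [-0.875, 1.387, 0.874]
force: [-0.1, 0.4, -0.6]
finger_gap: 0.004
```

Run:
```python
from plan import *
rows([(-115.2,.034,.068,.098)]+[(-115.2,.016,.068,.098)]+[(-115.2-k,.016,.068,.098) for k in range(5,48,5)])
s=eyes.read_camera("side")
crop("s",s,230,120,370,270,4,"pics/s2.png")
```

```text
(-115.2, 0.034, 0.068, 0.098) xyz [0.21, 0.07, 0.17] ang [-0.006, 0.0, 0.001]
(-115.2, 0.016, 0.068, 0.098) xyz [0.21, 1.87, 0.16] ang [-0.006, 0.0, 0.001]
(-120.2, 0.016, 0.068, 0.098) xyz [0.2, 2.46, 0.04] ang [0.081, 0.0, 0.001]
(-125.2, 0.016, 0.068, 0.098) xyz [0.2, 3.07, -0.02] ang [0.169, 0.0, 0.001]
(-130.2, 0.016, 0.068, 0.098) xyz [0.2, 3.68, -0.03] ang [0.256, 0.0, 0.001]
(-135.2, 0.016, 0.068, 0.098) xyz [0.2, 4.29, 0.01] ang [0.343, 0.0, 0.001]
(-140.2, 0.016, 0.068, 0.098) xyz [0.2, 4.89, 0.1] ang [0.43, 0.0, 0.001]
(-145.2, 0.016, 0.068, 0.098) xyz [0.2, 5.48, 0.25] ang [0.518, 0.0, 0.001]
(-150.2, 0.016, 0.068, 0.098) xyz [0.2, 6.06, 0.45] ang [0.605, 0.0, 0.001]
(-155.2, 0.016, 0.068, 0.098) xyz [0.2, 6.61, 0.7] ang [0.692, 0.0, 0.001]
(-160.2, 0.016, 0.068, 0.098) xyz [0.2, 7.15, 0.99] ang [0.779, 0.0, 0.001]
3.575 [ 0.5344 -0.0722  0.2731] [-0.12  0.4  -0.62] 0.003849485330388565
```

View pics/s2.png

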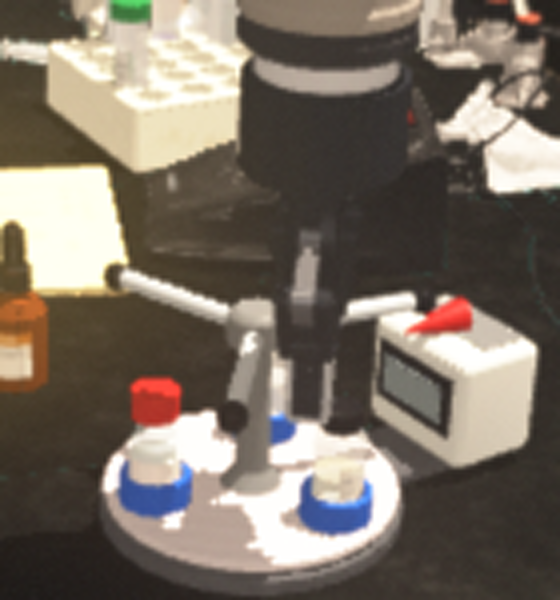

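Run:
```python
from plan import *
s=eyes.read_camera("side")
s=cv2.convertScaleAbs(s,alpha=1.6,beta=30)
crop("s",s,275,165,345,245,8,"pics/s3.png")
S=telemetry.read_state(); R=cv2.Rodrigues(S["orientation"])[0]
for y in(-.011,.011):
  for z in(-.0145,.0145): print(y,z,(proj("side",S["position"]+R@[.173,y,z])-[275,165])*8)
```

```text
-0.011 -0.0145 [[297.61757952 503.53146024]]
-0.011 0.0145 [[309.09854495 444.82377154]]
0.011 -0.0145 [[204.97367909 494.78114539]]
0.011 0.0145 [[219.03836503 436.5306846 ]]
```

View pics/s3.png

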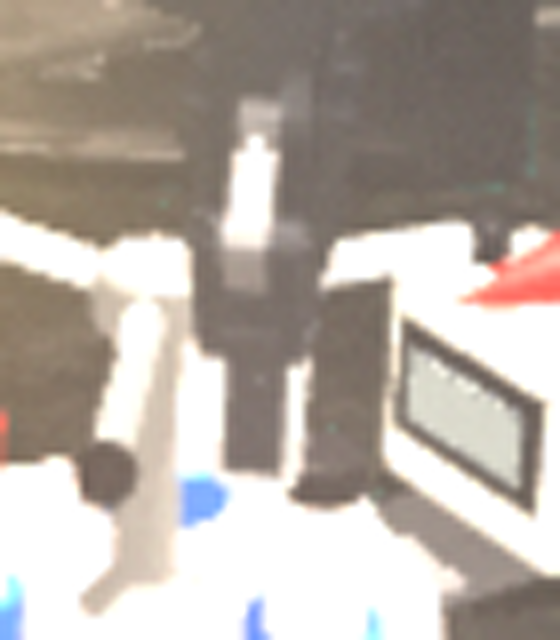

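carry_out:
  steps:
    - {"angular": [0,0,0],"xyz": [0.5,0.4,0.1],"jaw": -1}
    - {"angular": [0,0,0],"xyz": [0.5,0.9,0.15],"jaw": -1}
    - {"angular": [0,0,0],"xyz": [0.5,1.4,0.15],"jaw": -1}
    - {"angular": [0,0,0],"xyz": [0.5,1.87,0.15],"jaw": -1}
    - {"angular": [0.04,0,0],"xyz": [0.5,2.16,0.1],"jaw": -1}
    - {"angular": [0.081,0,0],"xyz": [0.5,2.46,0.04],"jaw": -1}
    - {"angular": [0.125,0,0],"xyz": [0.5,2.77,0],"jaw": -1}
    - {"angular": [0.169,0,0],"xyz": [0.5,3.07,-0.02],"jaw": -1}
    - {"angular": [0.169,0,0],"xyz": [0.5,3.07,-0.02],"jaw": -1}

```text
clock: 4.8
position: [0.5063, -0.0591, 0.2679]
orientation: [-0.746, 1.439, 0.745]
force: [0.3, -0.1, -0.9]
finger_gap: 0.002
```

Run:
```python
from plan import *
rows([(-115.2-k,.016,.068,.095) for k in (10,15,20,25,30,35,40,43,45)])
s=eyes.read_camera("side"); t=eyes.read_camera("top")
crop("s",s,230,120,370,270,4,"pics/s4.png"); crop("t",t,220,110,360,260,4,"pics/t4.png")
```

```text
(-125.2, 0.016, 0.068, 0.095) xyz [-0.01, -0.03, 0.01] ang [-0.0, 0.0, 0.001]
(-130.2, 0.016, 0.068, 0.095) xyz [-0.01, 0.57, -0.11] ang [0.087, 0.0, 0.001]
(-135.2, 0.016, 0.068, 0.095) xyz [-0.01, 1.17, -0.17] ang [0.175, 0.0, 0.001]
(-140.2, 0.016, 0.068, 0.095) xyz [-0.01, 1.78, -0.18] ang [0.262, 0.0, 0.001]
(-145.2, 0.016, 0.068, 0.095) xyz [-0.01, 2.39, -0.13] ang [0.349, 0.0, 0.001]
(-150.2, 0.016, 0.068, 0.095) xyz [-0.01, 2.99, -0.03] ang [0.436, 0.0, 0.001]
(-155.2, 0.016, 0.068, 0.095) xyz [-0.01, 3.58, 0.12] ang [0.524, 0.0, 0.001]
(-158.2, 0.016, 0.068, 0.095) xyz [-0.01, 3.93, 0.23] ang [0.576, 0.0, 0.001]
(-160.2, 0.016, 0.068, 0.095) xyz [-0.01, 4.16, 0.32] ang [0.611, 0.0, 0.001]
4.8 [ 0.5063 -0.0591  0.2679] [ 0.32 -0.08 -0.92] 0.001526333186118165
```

View pics/s4.png

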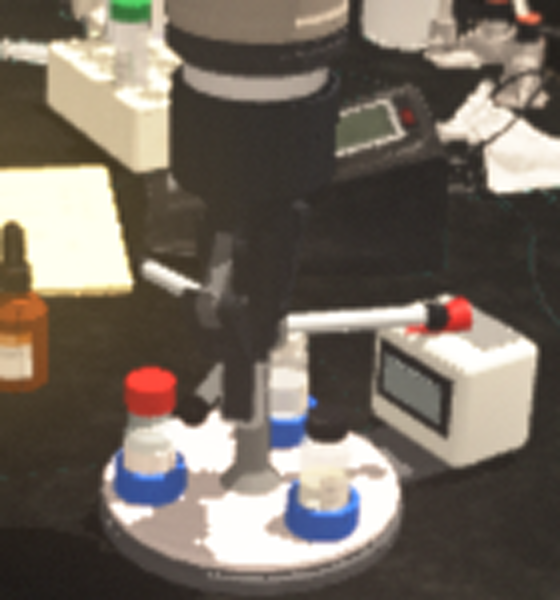

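View pics/t4.png

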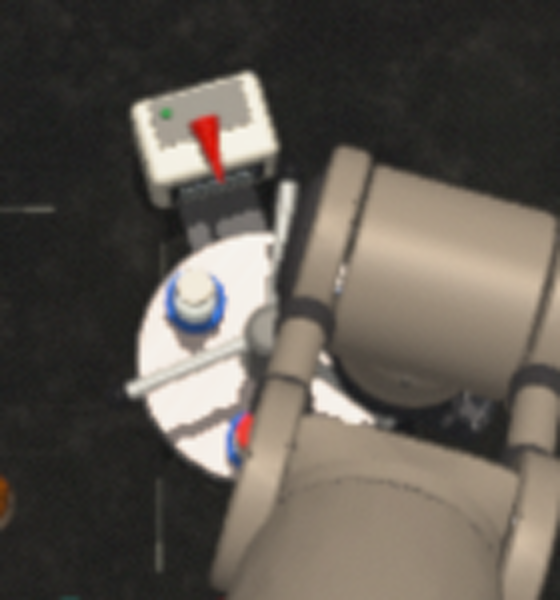

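The carousel is following the finger: the white cap has moved to about (269,182) in the top view. I'll keep pushing gently.

carry_out:
  steps:
    - {"angular": [0.044,0,0],"xyz": [0,0.27,-0.06],"jaw": -1}
    - {"angular": [0.087,0,0],"xyz": [0,0.57,-0.11],"jaw": -1}
    - {"angular": [0.131,0,0],"xyz": [0,0.87,-0.15],"jaw": -1}
    - {"angular": [0.175,0,0],"xyz": [0,1.17,-0.17],"jaw": -1}
    - {"angular": [0.218,0,0],"xyz": [0,1.47,-0.18],"jaw": -1}
    - {"angular": [0.262,0,0],"xyz": [0,1.78,-0.18],"jaw": -1}
    - {"angular": [0.305,0,0],"xyz": [0,2.08,-0.16],"jaw": -1}
    - {"angular": [0.349,0,0],"xyz": [0,2.39,-0.13],"jaw": -1}
    - {"angular": [0.393,0,0],"xyz": [0,2.69,-0.09],"jaw": -1}
    - {"angular": [0.436,0,0],"xyz": [0,2.99,-0.03],"jaw": -1}

```text
clock: 6.15
position: [0.4821, -0.0423, 0.2678]
orientation: [-0.408, 1.531, 0.406]
force: [1.1, -1.2, -0.7]
finger_gap: -0.002
```

Run:
```python
from plan import *
rows([(-115.2-k,.016,.068,.095) for k in (35,38,41,43,45,46,47)])
s=eyes.read_camera("side"); t=eyes.read_camera("top")
crop("s",s,230,120,370,270,4,"pics/s5.png"); crop("t",t,235,120,335,240,5,"pics/t5.png")
```

```text
(-150.2, 0.016, 0.068, 0.095) xyz [-0.02, 0.04, -0.03] ang [-0.001, 0.001, 0.001]
(-153.2, 0.016, 0.068, 0.095) xyz [-0.02, 0.39, -0.1] ang [0.052, 0.001, 0.001]
(-156.2, 0.016, 0.068, 0.095) xyz [-0.02, 0.76, -0.16] ang [0.104, 0.001, 0.001]
(-158.2, 0.016, 0.068, 0.095) xyz [-0.02, 1.0, -0.18] ang [0.139, 0.001, 0.001]
(-160.2, 0.016, 0.068, 0.095) xyz [-0.02, 1.24, -0.2] ang [0.174, 0.001, 0.001]
(-161.2, 0.016, 0.068, 0.095) xyz [-0.02, 1.36, -0.21] ang [0.191, 0.001, 0.001]
(-162.2, 0.016, 0.068, 0.095) xyz [-0.02, 1.49, -0.21] ang [0.209, 0.001, 0.001]
6.15 [ 0.4821 -0.0423  0.2678] [ 1.12 -1.23 -0.73] -0.001621634291746091
```

View pics/s5.png

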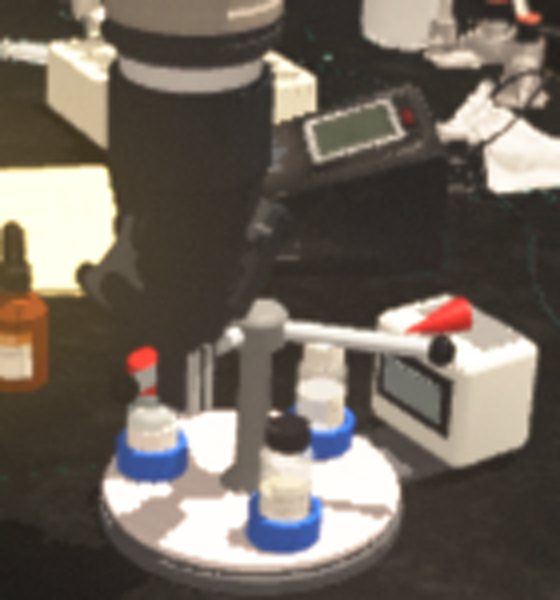

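View pics/t5.png

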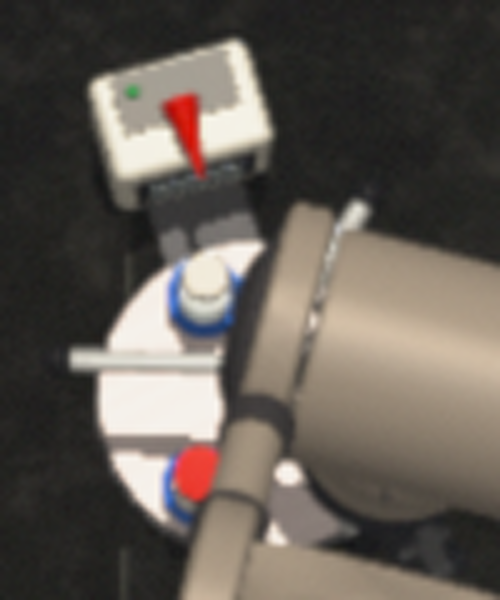

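Run:
```python
from fit import *
a=np.array([.53274,.00556])
for p,o in(((206,275),0),((197,473),-120)):
    d=unproj("top",T(*p),.085)[:2]-a; print(np.linalg.norm(d),np.degrees(np.arctan2(d[1],d[0]))+o)
d=unproj("side",(230+325/4-.4,120+345/4-.4),.085)[:2]-a;print(np.linalg.norm(d),np.degrees(np.arctan2(d[1],d[0])))
d=unproj("side",(230+288/4-.4,120+425/4-.4),.085)[:2]-a;print(np.linalg.norm(d),np.degrees(np.arctan2(d[1],d[0]))+120)
```

```text
0.05507663154261354 30.197284073026886
0.05652409254685938 27.096900913469398
0.048577828445813744 22.571274903875548
0.05805089081891559 27.82313419449639
```

carry_out:
  steps:
    - {"angular": [0.035,0,0],"xyz": [0,0.24,-0.06],"jaw": -1}
    - {"angular": [0.07,0,0],"xyz": [0,0.5,-0.12],"jaw": -1}
    - {"angular": [0.104,0,0],"xyz": [0,0.76,-0.16],"jaw": -1}
    - {"angular": [0.139,0,0],"xyz": [0,1.0,-0.18],"jaw": -1}
    - {"angular": [0.165,0,0],"xyz": [0,1.18,-0.19],"jaw": -1}
    - {"angular": [0.191,0,0],"xyz": [0,1.36,-0.21],"jaw": -1}
    - {"angular": [0.191,0,0],"xyz": [0,1.36,-0.21],"jaw": -1}
    - {"angular": [0.191,0,0],"xyz": [0,1.36,-0.21],"jaw": -1}

```text
clock: 7.25
position: [0.473, -0.0313, 0.2676]
orientation: [-0.258, 1.556, 0.259]
force: [0.7, -0.6, -0.0]
finger_gap: 0.001
```

Run:
```python
from plan import *
rows([(-115.2-k,.016,.068,.095) for k in (46,47,47.5,48)])
s=eyes.read_camera("side"); t=eyes.read_camera("top")
cv2.imwrite("pics/top6.png",t)
crop("s",s,230,120,370,270,4,"pics/s6.png"); crop("t",t,235,120,335,240,5,"pics/t6.png")
```

```text
(-161.2, 0.016, 0.068, 0.095) xyz [-0.04, -0.03, 0.04] ang [0.001, -0.001, -0.0]
(-162.2, 0.016, 0.068, 0.095) xyz [-0.04, 0.09, 0.01] ang [0.019, -0.001, -0.0]
(-162.7, 0.016, 0.068, 0.095) xyz [-0.04, 0.15, -0.0] ang [0.027, -0.001, -0.0]
(-163.2, 0.016, 0.068, 0.095) xyz [-0.04, 0.21, -0.01] ang [0.036, -0.001, -0.0]
7.25 [ 0.473  -0.0313  0.2676] [ 0.7  -0.56 -0.03] 0.0013004505134607243
```

View pics/s6.png

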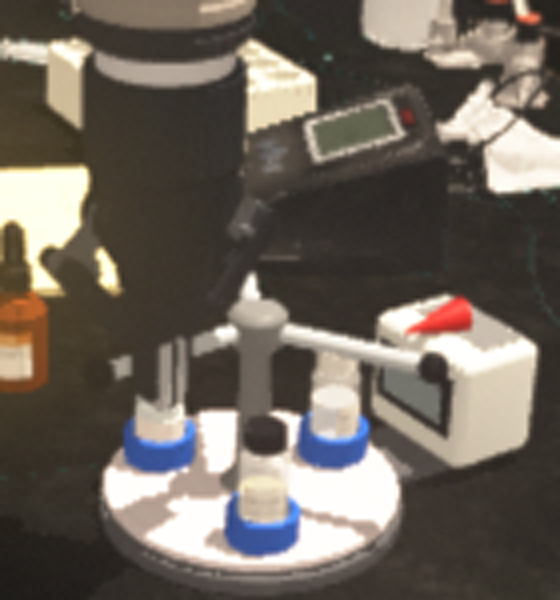

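View pics/t6.png

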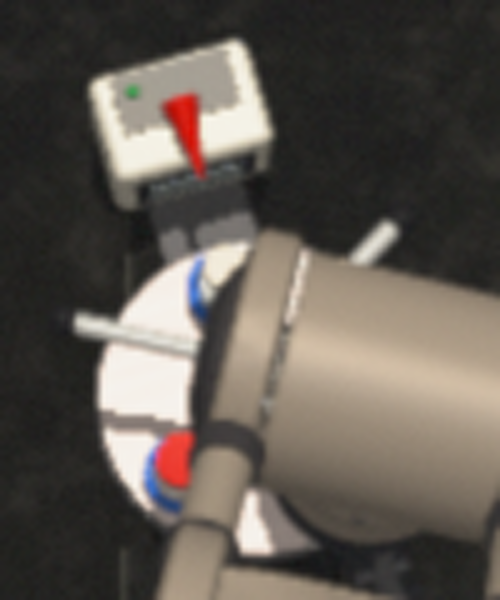

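```bash
cat >> fit.py <<'E'
AX=(.53274,.00556)
def S4(x,y): return (230+x/4-.4,120+y/4-.4)
def fitth(I,th0):
    r=least_squares(lambda p:model(*AX,.3,p[0],I).ravel(),[np.radians(th0)],loss='soft_l1')
    print("th",np.degrees(r.x)); 
    for i in I:
        q=least_squares(lambda p:model(*AX,.3,p[0],[i]).ravel(),r.x); print(i[:2],np.degrees(q.x).round(1),q.fun.round(1))
E
python3 - <<'E'
from fit import *
fitth([("side","b",.055,-120,.085,'c',S4(265,428)),("side","ball-60",.095,-60,.11,'c',S4(433,367)),
("side","ball180",.095,180,.11,'c',S4(98,375)),
("top","arm60",.08,60,.11,'c',T(84,325)),("top","arm-60",.088,-60,.11,'c',T(388,234)),
("top","arm60b",.095,60,.11,'c',T(66,320)),("side","bcup",.055,-120,.030,'c',S4(263,513)),("side","wcup",.055,0,.030,'c',S4(333,433))],18)
E
```

```text
th [17.64479487]
('side', 'b') [16.7] [-0.  -1.2]
('side', 'ball-60') [18.2] [0.2 0.2]
('side', 'ball180') [17.4] [ 0.2 -0.2]
('top', 'arm60') [18.] [2.6 0.6]
('top', 'arm-60') [18.] [ 0.7 -0.8]
('top', 'arm60b') [17.7] [-0.1 -0. ]
('side', 'bcup') [17.7] [0.  1.1]
('side', 'wcup') [18.9] [-0.   0.1]
```

Estimates put the white vial at about 18°, against a stand yaw of 17.1–17.6°. I'll back off, lift and check it unobstructed.

carry_out:
  steps:
    - {"angular": [0,0,0],"xyz": [0,-0.6,0],"jaw": -1}
    - {"angular": [0,0,0],"xyz": [0,-1.5,0],"jaw": -1}
    - {"angular": [0,0,0],"xyz": [-2,-1.6,0],"jaw": -1}
    - {"angular": [0,0,0],"xyz": [-4.5,-1.6,0],"jaw": -1}
    - {"angular": [0,0,0],"xyz": [-5.5,-1.6,-3],"jaw": -1}
    - {"angular": [0,0,0],"xyz": [-5.5,-1.6,-6],"jaw": -1}
    - {"angular": [0,0,0],"xyz": [-5.5,-1.6,-8],"jaw": -1}
    - {"angular": [0,0,0],"xyz": [-5.5,-1.6,-8],"jaw": -1}

```text
clock: 8.35
position: [0.402, -0.0729, 0.3228]
orientation: [-0.257, 1.556, 0.257]
force: [0.9, -0.9, 0.6]
finger_gap: 0.003
```

Run:
```python
from plan import *
rows([(-163,.016,.068,.15)])
s=eyes.read_camera("side"); t=eyes.read_camera("top")
crop("s",s,230,120,370,270,4,"pics/s7.png"); crop("t",t,235,120,335,240,5,"pics/t7.png")
```

```text
(-163, 0.016, 0.068, 0.15) xyz [-0.02, 1.84, 8.06] ang [0.031, -0.0, -0.0]
8.35 [ 0.402  -0.0729  0.3228] [ 0.92 -0.91  0.55] 0.0033599295656473018
```

View pics/s7.png

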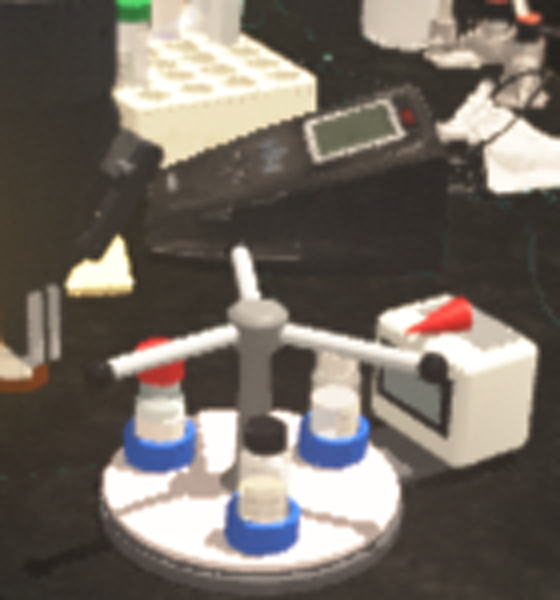

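View pics/t7.png

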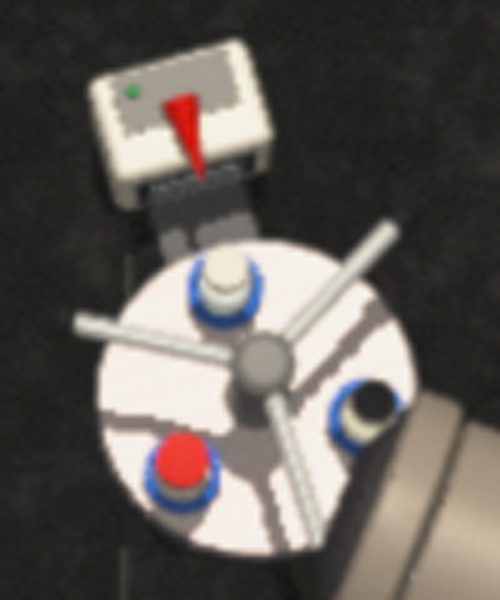

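Run:
```python
from fit import *
fitth([("top","w",.055,0,.085,'c',T(225,264)),("top","b",.055,-120,.085,'c',T(376,399)),("top","r",.055,120,.085,'c',T(183,457)),
("top","arm60",.095,60,.11,'c',T(68,321)),("side","ball-60",.095,-60,.11,'c',S4(433,367)),("side","ball180",.095,180,.11,'c',S4(101,374))],18)
```

```text
th [18.09096838]
('top', 'w') [19.4] [0.2 0.5]
('top', 'b') [18.4] [0.1 0. ]
('top', 'r') [16.9] [-0.1  0.1]
('top', 'arm60') [17.8] [-0.5 -0.1]
('side', 'ball-60') [18.2] [0.2 0.2]
('side', 'ball180') [18.2] [-0.2  0.3]
```

White reads 18.1° against 17.4±0.4° for the stand, so it's within 1 mm. It stays standing while I move over to the other side of that arm.

Run:
```python
from plan import *
rows([(-161.9,-.036,.068,.15),(-161.9,-.036,.068,.095)])
```

```text
(-161.9, -0.036, 0.068, 0.15) xyz [-0.01, 6.92, 8.03] ang [0.012, 0.001, 0.001]
(-161.9, -0.036, 0.068, 0.095) xyz [5.49, 6.93, 8.02] ang [0.012, 0.001, 0.001]
8.45 [ 0.4032 -0.0727  0.3229] [ 0.06 -0.16  0.34] 0.0030681810485745733
```

carry_out:
  steps:
    - {"angular": [0,0,0],"xyz": [-1,2.3,1],"jaw": -1}
    - {"angular": [0,0,0],"xyz": [-1,4.6,2.5],"jaw": -1}
    - {"angular": [0,0,0],"xyz": [-1,6.9,4],"jaw": -1}
    - {"angular": [0.012,0,0],"xyz": [-1,6.9,6],"jaw": -1}
    - {"angular": [0.012,0,0],"xyz": [0,6.9,8],"jaw": -1}
    - {"angular": [0.012,0,0],"xyz": [0,6.9,8],"jaw": -1}
    - {"angular": [0.012,0,0],"xyz": [0,6.9,8],"jaw": -1}
    - {"angular": [0.012,0,0],"xyz": [0,6.9,8],"jaw": -1}
    - {"angular": [0.012,0,0],"xyz": [0,6.9,8],"jaw": -1}
    - {"angular": [0.012,0,0],"xyz": [0,6.9,8],"jaw": -1}

```text
clock: 9.7
position: [0.4559, 0.0187, 0.3229]
orientation: [-0.249, 1.556, 0.248]
force: [-0.1, 0.2, -0.1]
finger_gap: 0.001
```

carry_out:
  steps:
    - {"angular": [0,0,0],"xyz": [0,0,0],"jaw": -1}
    - {"angular": [0,0,0],"xyz": [0,0,0],"jaw": -1}
    - {"angular": [0,0,0],"xyz": [0,0,0],"jaw": -1}
    - {"angular": [0,0,0],"xyz": [0,0,0],"jaw": -1}
    - {"angular": [0,0,0],"xyz": [0,0,0],"jaw": -1}
    - {"angular": [0,0,0],"xyz": [1.5,0,0],"jaw": -1}
    - {"angular": [0,0,0],"xyz": [3,0,0],"jaw": -1}
    - {"angular": [0,0,0],"xyz": [4.5,0,0],"jaw": -1}
    - {"angular": [0,0,0],"xyz": [5.5,0,0],"jaw": -1}
    - {"angular": [0,0,0],"xyz": [5.5,0,0],"jaw": -1}

```text
clock: 10.95
position: [0.4559, 0.0188, 0.2672]
orientation: [-0.249, 1.558, 0.249]
force: [-0.2, -0.5, 0.4]
finger_gap: 0.003
```

Run:
```python
from plan import *
rows([(-161.9,-.036,.068,.095),(-161.9,-.016,.068,.095)]+[(-161.9+k,-.016,.068,.095) for k in range(4,29,4)])
s=eyes.read_camera("side"); t=eyes.read_camera("top")
crop("s",s,230,120,370,270,4,"pics/s8.png")
```

```text
(-161.9, -0.036, 0.068, 0.095) xyz [-0.08, -0.04, 0.09] ang [0.001, -0.001, -0.001]
(-161.9, -0.016, 0.068, 0.095) xyz [-0.08, -2.04, 0.08] ang [0.001, -0.001, -0.001]
(-157.9, -0.016, 0.068, 0.095) xyz [-0.08, -2.52, -0.01] ang [-0.069, -0.001, -0.001]
(-153.9, -0.016, 0.068, 0.095) xyz [-0.08, -3.0, -0.07] ang [-0.139, -0.001, -0.001]
(-149.9, -0.016, 0.068, 0.095) xyz [-0.08, -3.49, -0.1] ang [-0.208, -0.001, -0.001]
(-145.9, -0.016, 0.068, 0.095) xyz [-0.08, -3.98, -0.1] ang [-0.278, -0.001, -0.001]
(-141.9, -0.016, 0.068, 0.095) xyz [-0.08, -4.46, -0.06] ang [-0.348, -0.001, -0.001]
(-137.9, -0.016, 0.068, 0.095) xyz [-0.09, -4.95, 0.02] ang [-0.418, -0.001, -0.001]
(-133.9, -0.016, 0.068, 0.095) xyz [-0.09, -5.42, 0.12] ang [-0.488, -0.001, -0.001]
10.95 [0.4559 0.0188 0.2672] [-0.22 -0.47  0.39] 0.0027235424049088484
```

View pics/s8.png

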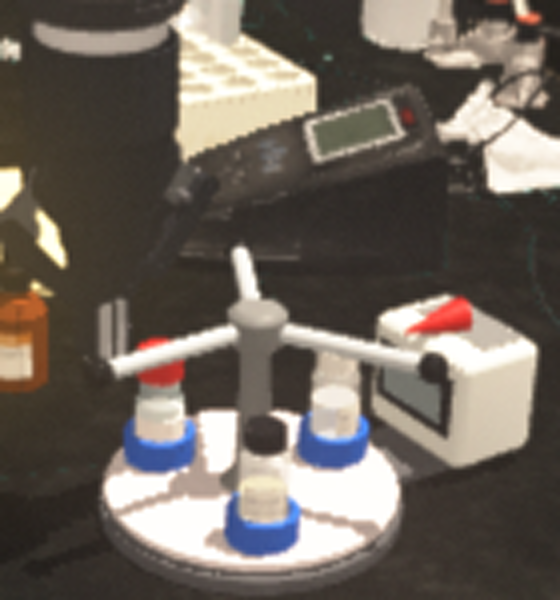

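The carousel hasn't moved, and white has now stood in front of the reader for about 4 s. The fingertip is behind the near-left arm, with its ball at (254,212), so I can push CCW.

carry_out:
  steps:
    - {"angular": [0,0,0],"xyz": [0,-0.6,0.05],"jaw": -1}
    - {"angular": [0,0,0],"xyz": [0,-1.2,0.08],"jaw": -1}
    - {"angular": [0,0,0],"xyz": [0,-1.7,0.08],"jaw": -1}
    - {"angular": [0,0,0],"xyz": [0,-2.04,0.08],"jaw": -1}
    - {"angular": [-0.035,0,0],"xyz": [0,-2.28,0.03],"jaw": -1}
    - {"angular": [-0.07,0,0],"xyz": [0,-2.52,-0.01],"jaw": -1}
    - {"angular": [-0.105,0,0],"xyz": [0,-2.76,-0.04],"jaw": -1}
    - {"angular": [-0.139,0,0],"xyz": [0,-3.0,-0.07],"jaw": -1}
    - {"angular": [-0.174,0,0],"xyz": [0,-3.25,-0.09],"jaw": -1}
    - {"angular": [-0.208,0,0],"xyz": [0,-3.49,-0.1],"jaw": -1}

```text
clock: 12.3
position: [0.4659, -0.0147, 0.2677]
orientation: [-0.412, 1.532, 0.413]
force: [-0.8, 2.8, 0.7]
finger_gap: -0.003
```

Run:
```python
from plan import *
rows([(-149.9+k,-.016,.068,.095) for k in range(0,31,3)])
s=eyes.read_camera("side"); t=eyes.read_camera("top")
crop("s",s,230,120,370,270,4,"pics/s9.png")
```

```text
(-149.9, -0.016, 0.068, 0.095) xyz [-0.03, 0.0, -0.0] ang [0.001, -0.0, -0.001]
(-146.9, -0.016, 0.068, 0.095) xyz [-0.03, -0.36, -0.08] ang [-0.052, -0.0, -0.001]
(-143.9, -0.016, 0.068, 0.095) xyz [-0.03, -0.72, -0.13] ang [-0.104, -0.0, -0.001]
(-140.9, -0.016, 0.068, 0.095) xyz [-0.03, -1.08, -0.17] ang [-0.156, -0.0, -0.001]
(-137.9, -0.016, 0.068, 0.095) xyz [-0.03, -1.45, -0.19] ang [-0.209, -0.0, -0.001]
(-134.9, -0.016, 0.068, 0.095) xyz [-0.03, -1.81, -0.19] ang [-0.261, -0.0, -0.001]
(-131.9, -0.016, 0.068, 0.095) xyz [-0.03, -2.18, -0.16] ang [-0.314, -0.0, -0.001]
(-128.9, -0.016, 0.068, 0.095) xyz [-0.03, -2.54, -0.13] ang [-0.366, -0.0, -0.001]
(-125.9, -0.016, 0.068, 0.095) xyz [-0.03, -2.9, -0.07] ang [-0.418, -0.0, -0.001]
(-122.9, -0.016, 0.068, 0.095) xyz [-0.03, -3.26, 0.01] ang [-0.471, -0.0, -0.001]
(-119.9, -0.016, 0.068, 0.095) xyz [-0.03, -3.61, 0.11] ang [-0.523, -0.0, -0.001]
12.3 [ 0.4659 -0.0147  0.2677] [-0.82  2.76  0.71] -0.0026580436940737617
```

View pics/s9.png

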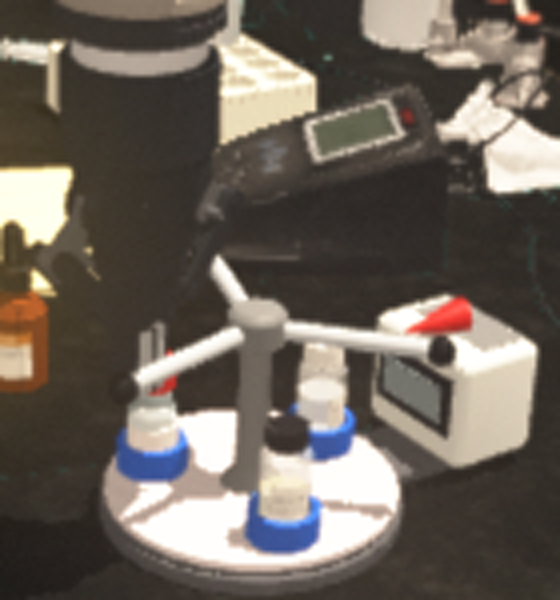

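carry_out:
  steps:
    - {"angular": [-0.052,0,0],"xyz": [0,-0.36,-0.08],"jaw": -1}
    - {"angular": [-0.104,0,0],"xyz": [0,-0.72,-0.13],"jaw": -1}
    - {"angular": [-0.156,0,0],"xyz": [0,-1.08,-0.17],"jaw": -1}
    - {"angular": [-0.209,0,0],"xyz": [0,-1.45,-0.19],"jaw": -1}
    - {"angular": [-0.261,0,0],"xyz": [0,-1.81,-0.19],"jaw": -1}
    - {"angular": [-0.314,0,0],"xyz": [0,-2.18,-0.16],"jaw": -1}
    - {"angular": [-0.366,0,0],"xyz": [0,-2.54,-0.13],"jaw": -1}
    - {"angular": [-0.418,0,0],"xyz": [0,-2.9,-0.07],"jaw": -1}
    - {"angular": [-0.471,0,0],"xyz": [0,-3.26,0.01],"jaw": -1}
    - {"angular": [-0.523,0,0],"xyz": [0,-3.61,0.11],"jaw": -1}

```text
clock: 13.65
position: [0.4847, -0.0454, 0.2675]
orientation: [-0.816, 1.413, 0.818]
force: [-2.2, 0.3, 1.4]
finger_gap: -0.0
```

Run:
```python
from plan import *
rows([(-119.9+k,-.016,.068,.095) for k in (0,15,30)])
s=eyes.read_camera("side"); t=eyes.read_camera("top")
crop("s",s,230,120,370,270,4,"pics/s10.png")
```

```text
(-119.9, -0.016, 0.068, 0.095) xyz [-0.05, -0.02, 0.01] ang [-0.0, -0.001, -0.001]
(-104.9, -0.016, 0.068, 0.095) xyz [-0.05, -1.83, -0.17] ang [-0.262, -0.0, -0.001]
(-89.9, -0.016, 0.068, 0.095) xyz [-0.05, -3.63, 0.13] ang [-0.524, -0.0, -0.001]
13.65 [ 0.4847 -0.0454  0.2675] [-2.23  0.31  1.45] -0.00045786878410298165
```

View pics/s10.png

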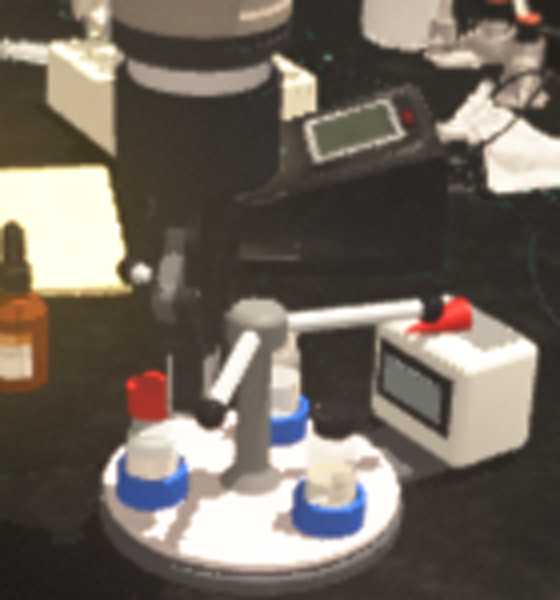

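carry_out:
  steps:
    - {"angular": [-0.052,0,0],"xyz": [-0.02,-0.36,-0.08],"jaw": -1}
    - {"angular": [-0.104,0,0],"xyz": [-0.04,-0.72,-0.13],"jaw": -1}
    - {"angular": [-0.156,0,0],"xyz": [-0.05,-1.08,-0.17],"jaw": -1}
    - {"angular": [-0.209,0,0],"xyz": [-0.05,-1.45,-0.19],"jaw": -1}
    - {"angular": [-0.261,0,0],"xyz": [-0.05,-1.81,-0.19],"jaw": -1}
    - {"angular": [-0.314,0,0],"xyz": [-0.05,-2.18,-0.16],"jaw": -1}
    - {"angular": [-0.366,0,0],"xyz": [-0.05,-2.54,-0.13],"jaw": -1}
    - {"angular": [-0.418,0,0],"xyz": [-0.05,-2.9,-0.07],"jaw": -1}
    - {"angular": [-0.471,0,0],"xyz": [-0.05,-3.26,0.01],"jaw": -1}
    - {"angular": [-0.523,0,0],"xyz": [-0.05,-3.61,0.11],"jaw": -1}

```text
clock: 15.0
position: [0.5165, -0.0626, 0.2678]
orientation: [-1.209, 1.21, 1.21]
force: [-1.2, -1.8, -0.5]
finger_gap: 0.003
```

Run:
```python
from plan import *
rows([(-89.9+k,-.016,.068,.095) for k in (0,15,30)])
s=eyes.read_camera("side"); t=eyes.read_camera("top")
crop("s",s,230,120,370,270,4,"pics/s11.png")
```

```text
(-89.9, -0.016, 0.068, 0.095) xyz [-0.02, -0.03, 0.01] ang [-0.002, -0.0, -0.002]
(-74.9, -0.016, 0.068, 0.095) xyz [-0.02, -1.84, -0.16] ang [-0.263, -0.0, -0.002]
(-59.900000000000006, -0.016, 0.068, 0.095) xyz [-0.02, -3.64, 0.13] ang [-0.525, 0.0, -0.002]
15.0 [ 0.5165 -0.0626  0.2678] [-1.24 -1.75 -0.52] 0.0026143658115016363
```

View pics/s11.png

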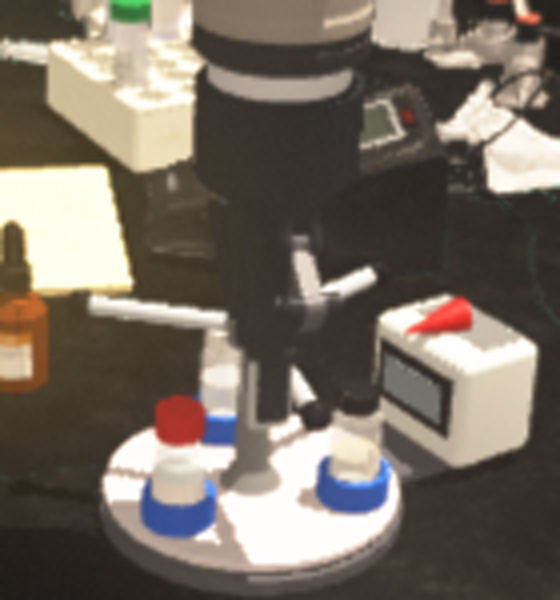

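carry_out:
  steps:
    - {"angular": [-0.052,0,0],"xyz": [0,-0.36,-0.08],"jaw": -1}
    - {"angular": [-0.104,0,0],"xyz": [0,-0.72,-0.13],"jaw": -1}
    - {"angular": [-0.156,0,0],"xyz": [0,-1.08,-0.17],"jaw": -1}
    - {"angular": [-0.209,0,0],"xyz": [0,-1.45,-0.19],"jaw": -1}
    - {"angular": [-0.261,0,0],"xyz": [0,-1.81,-0.19],"jaw": -1}
    - {"angular": [-0.314,0,0],"xyz": [0,-2.18,-0.16],"jaw": -1}
    - {"angular": [-0.366,0,0],"xyz": [0,-2.54,-0.13],"jaw": -1}
    - {"angular": [-0.418,0,0],"xyz": [0,-2.9,-0.07],"jaw": -1}
    - {"angular": [-0.471,0,0],"xyz": [0,-3.26,0.01],"jaw": -1}
    - {"angular": [-0.523,0,0],"xyz": [0,-3.62,0.12],"jaw": -1}

```text
clock: 16.35
position: [0.553, -0.0614, 0.268]
orientation: [-1.583, 0.916, 1.583]
force: [-1.7, -2.4, -0.0]
finger_gap: 0.0
```

Run:
```python
from plan import *
rows([(k,-.016,.068,.095) for k in (-59.9,-57,-54,-51,-49,-47,-46,-45,-44,-43)])
s=eyes.read_camera("side"); t=eyes.read_camera("top")
crop("s",s,230,120,370,270,4,"pics/s12.png")
crop("t",t,235,120,335,240,5,"pics/t12.png")
```

```text
(-59.9, -0.016, 0.068, 0.095) xyz [0.0, -0.01, 0.02] ang [-0.003, -0.0, -0.001]
(-57, -0.016, 0.068, 0.095) xyz [0.0, -0.36, -0.05] ang [-0.053, -0.0, -0.001]
(-54, -0.016, 0.068, 0.095) xyz [0.0, -0.72, -0.11] ang [-0.106, -0.0, -0.001]
(-51, -0.016, 0.068, 0.095) xyz [0.0, -1.08, -0.15] ang [-0.158, -0.0, -0.001]
(-49, -0.016, 0.068, 0.095) xyz [0.0, -1.32, -0.16] ang [-0.193, -0.0, -0.001]
(-47, -0.016, 0.068, 0.095) xyz [0.0, -1.57, -0.16] ang [-0.228, -0.0, -0.001]
(-46, -0.016, 0.068, 0.095) xyz [0.0, -1.69, -0.16] ang [-0.245, -0.0, -0.001]
(-45, -0.016, 0.068, 0.095) xyz [0.0, -1.81, -0.16] ang [-0.263, -0.0, -0.001]
(-44, -0.016, 0.068, 0.095) xyz [0.0, -1.93, -0.16] ang [-0.28, -0.0, -0.001]
(-43, -0.016, 0.068, 0.095) xyz [0.0, -2.06, -0.15] ang [-0.298, -0.0, -0.001]
16.35 [ 0.553  -0.0614  0.268 ] [-1.74 -2.45 -0.03] 0.00025078481053017736
```

View pics/s12.png

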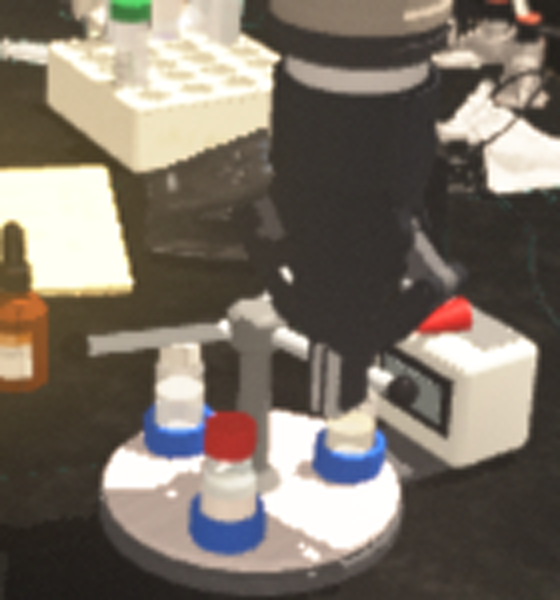

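View pics/t12.png

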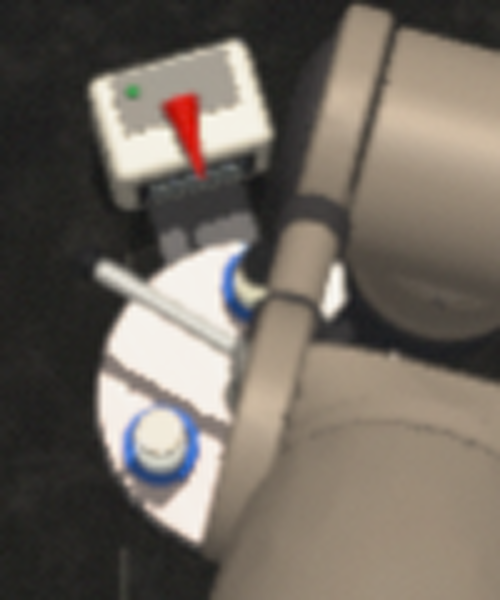

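Run:
```python
from fit import *
fitth([("top","w",.055,0,.085,'c',T(161,427)),("top","arm-60",.095,-60,.11,'c',T(86,258)),("side","ball180",.095,180,.11,'c',S4(403,389)),("side","r",.055,120,.085,'c',S4(232,426)),("side","w",.055,0,.085,'c',S4(180,350))],120)
```

```text
th [119.64280032]
('top', 'w') [118.3] [-0.2  0.1]
('top', 'arm-60') [119.4] [0.9 0.6]
('side', 'ball180') [120.] [0.3 0.6]
('side', 'r') [120.] [ 0.2 -1.2]
('side', 'w') [124.8] [-1.5 -2.7]
```

carry_out:
  steps:
    - {"angular": [-0.053,0,0],"xyz": [0,-0.36,-0.05],"jaw": -1}
    - {"angular": [-0.106,0,0],"xyz": [0,-0.72,-0.11],"jaw": -1}
    - {"angular": [-0.158,0,0],"xyz": [0,-1.08,-0.15],"jaw": -1}
    - {"angular": [-0.193,0,0],"xyz": [0,-1.32,-0.16],"jaw": -1}
    - {"angular": [-0.228,0,0],"xyz": [0,-1.57,-0.16],"jaw": -1}
    - {"angular": [-0.263,0,0],"xyz": [0,-1.81,-0.16],"jaw": -1}
    - {"angular": [-0.28,0,0],"xyz": [0,-1.93,-0.16],"jaw": -1}
    - {"angular": [-0.298,0,0],"xyz": [0,-2.06,-0.15],"jaw": -1}
    - {"angular": [-0.298,0,0],"xyz": [0,-2.06,-0.15],"jaw": -1}

```text
clock: 17.58
position: [0.5717, -0.0521, 0.2682]
orientation: [-1.784, 0.701, 1.783]
force: [-0.4, -1.2, -0.6]
finger_gap: 0.001
```

Run:
```python
from plan import *
rows([(k,-.016,.068,.095) for k in (-43,-42.5,-42)])
s=eyes.read_camera("side"); t=eyes.read_camera("top")
crop("s",s,230,120,370,270,4,"pics/s13.png")
crop("t",t,235,120,335,240,5,"pics/t13.png")
```

```text
(-43, -0.016, 0.068, 0.095) xyz [0.02, 0.04, -0.01] ang [0.001, -0.0, 0.0]
(-42.5, -0.016, 0.068, 0.095) xyz [0.02, -0.02, -0.02] ang [-0.008, -0.0, 0.0]
(-42, -0.016, 0.068, 0.095) xyz [0.02, -0.08, -0.04] ang [-0.016, -0.0, 0.0]
17.575 [ 0.5717 -0.0521  0.2682] [-0.36 -1.23 -0.57] 0.0010833015174091078
```

View pics/s13.png

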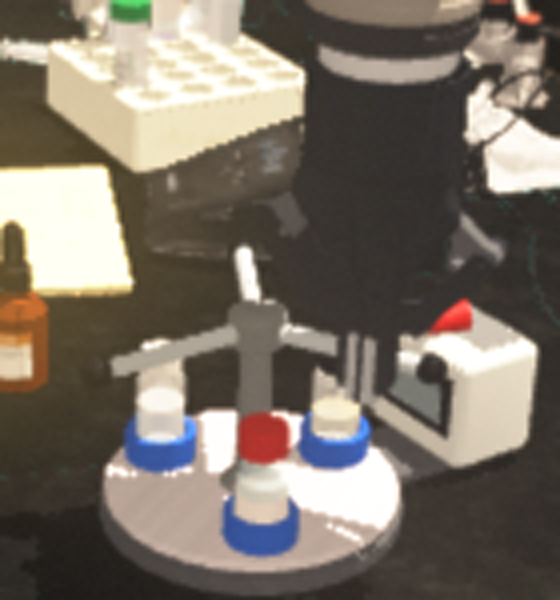

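View pics/t13.png

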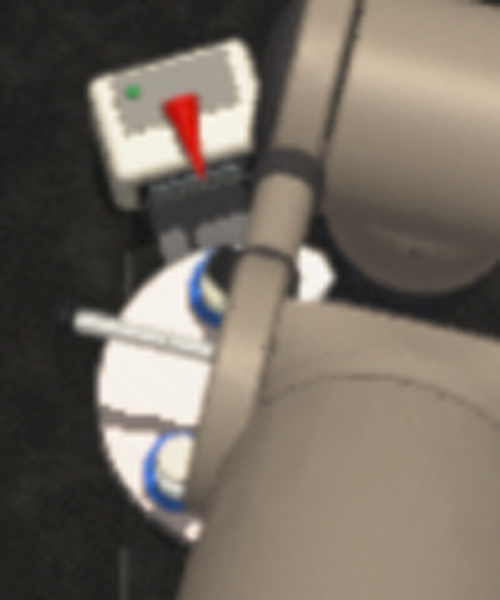

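The arms and caps look the same as at the first stop, now with black at the pointer. Next I'll withdraw.

carry_out:
  steps:
    - {"angular": [0,0,0],"xyz": [0,0.6,0],"jaw": -1}
    - {"angular": [0,0,0],"xyz": [0,1.5,0],"jaw": -1}
    - {"angular": [0,0,0],"xyz": [-2.5,1.6,0],"jaw": -1}
    - {"angular": [0,0,0],"xyz": [-5.5,1.6,0],"jaw": -1}
    - {"angular": [0,0,0],"xyz": [-9,3,0],"jaw": -1}
    - {"angular": [0,0,0],"xyz": [-10,7,0],"jaw": -1}
    - {"angular": [0,0,0],"xyz": [-10,11,0],"jaw": -1}
    - {"angular": [0,0,0],"xyz": [-10,15,0],"jaw": -1}
    - {"angular": [0,0,0],"xyz": [-10,18,0],"jaw": -1}
    - {"angular": [0,0,0],"xyz": [-10,20,0],"jaw": -1}

```text
clock: 18.92
position: [0.4339, -0.1996, 0.3683]
orientation: [-1.783, 0.703, 1.782]
force: [-0.4, 0.7, 1.0]
finger_gap: -0.001
```

Run:
```python
from plan import *
s=eyes.read_camera("side"); t=eyes.read_camera("top")
crop("s",s,230,120,370,270,4,"pics/s14.png")
crop("t",t,235,120,335,240,5,"pics/t14.png"); cv2.imwrite("pics/top14.png",t)
```

```text
(no output)
```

View pics/s14.png

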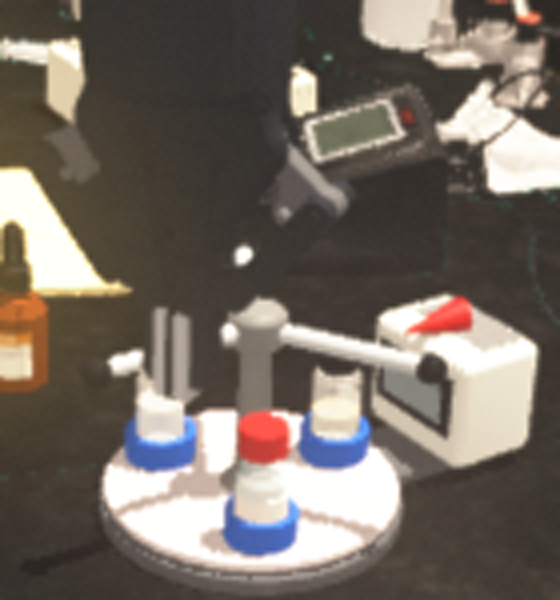

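View pics/t14.png

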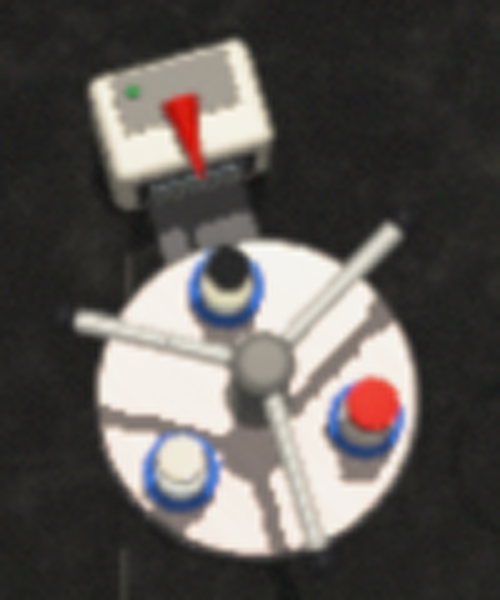

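View pics/top14.png

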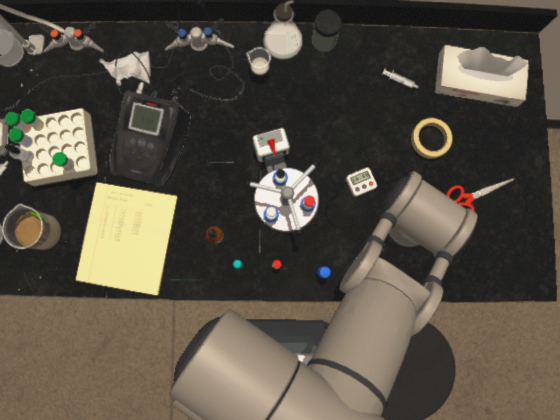

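Run:
```python
from fit import *
from bench import ticket
fitth([("top","b",.055,-120,.085,'c',T(228,264)),("top","r",.055,120,.085,'c',T(375,401)),("top","w",.055,0,.085,'c',T(183,455)),
("top","arm-60",.095,-60,.11,'c',T(68,318)),("side","ball180",.095,180,.11,'c',S4(433,367)),("side","ball60",.095,60,.11,'c',S4(97,370))],138)
print(ticket.sign_off())
```

```text
th [136.98734028]
('top', 'b') [138.] [0.1 0.3]
('top', 'r') [137.3] [0.2 0.1]
('top', 'w') [136.2] [-0.3  0.3]
('top', 'arm-60') [137.] [-0.4 -0.1]
('side', 'ball180') [138.2] [0.2 0.2]
('side', 'ball60') [135.6] [-0.3  0.4]
the job is handed in; nothing more can be done
None
```

Both samples have been presented to the reader in the order asked, and the job is handed in at about 19 s of the 72 s allowed.

- **White vial:** with shut fingers I pushed one arm clockwise about 47°. White stopped at about 18.1°, against a stand direction of about 17.4°. It stood still there for about 4 s.
- **Black vial:** I then pushed the other side of the same arm counter-clockwise about 119°. Black stands at about 17.0°, within roughly 1 mm of the reading spot, and the hand is well clear of the carousel.

The last pictures show all three vials upright in their cups, and the dropper bottle and timer where they were. Wrist force readings at the end of each move stayed under about 3.5 N.

**Where the checks disagreed:** single-feature angle estimates spread by about ±1.3° at the final stop (135.6 to 138.2° for the white vial's direction, target 137.4°). Estimates of the stand's direction ranged from 17.1 to 17.8°, with one outlier of 14.8° from the short red cone's outline, which I did not use. I also gave little weight to a few estimates where the view was blocked, such as one side view of the white cap that was about 5° off.

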